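# Press the half-seated circuit board home

### The arm

A 6-joint arm with a two-finger parallel gripper is mounted at the origin on the work surface. World frame = base frame: x ahead of the robot, y to its left, z up, the work surface at z = 0. Lengths are in m, angles in rad, forces in N, time in s.
With the tool pointing down it reaches from about 0.225 to 0.875 m from the base axis. Payload 3.4 kg.
Tool frame: the origin (TCP) lies at the very end of the fingers, on their centre line; the grasp point (between the pads) lies 19 mm behind it (manip.tcp_to_grasp is the distance from the TCP to the grasp point, in m); z points along the fingers, y is the line along which they close (so a half turn about z gives the same grasp; the last joint's range is limited). The gripper opens to 85 mm and grips with 20 to 120 N. Pads are 22 mm wide; open, the fingers measure 114 mm over their backs; the gripper's body (76 mm by 85 mm) begins 54 mm behind the grasp point. The pads swing forward as they close: fully open they stand 13 mm farther back than shut.
Start: joints at [-1.354, 0.276, 1.505, -0, 1.361, -0.121], TCP at [0.191, -0.543, 0.231] pointing down, gripper open.
Joint ranges: [-2.89, 2.89], [-0.75, 2.08], [0.22, 2.7], [-1.18, 4.32], [0.11, 2.71], [-2.7, 2.7]. Speed limits (rad/s): [2.57, 2.57, 3.14, 3.14, 3.14, 3.14].

### API

Orientations are given as a unit quaternion [w, x, y, z].
In Python, from rig import status, get_image, job, manip gives the robot as it stands.
- The arm moves only by the tool apply_moves, never from a script. Its arguments are lists of equal length, an entry for each row: "xyz": the shift along the tool's x, y, z each as a share of 0.3 m, from -1 to 1, a list of three; "rot": the turn, a rotation vector about the tool's x, y, z each as a share of 60 degrees, from -1 to 1, a list of three; "hand": the opening, from -1 (shut) to 1 (fully open). A call has 1 to 8 rows; each row shifts and turns the commanded pose from where the row before left it, along the tool's axes as they then stand; what a row does not reach is not made up. A row lasts 1/8 s, in which the tool goes at most 62.5 mm and 10.7 degrees, less where a joint would pass 70% of its speed; a pose out of reach is approached as far as the arm can. A call with a number of a shift or a turn outside -1 to 1 is refused whole. A call with a gripper value outside its range is refused whole. The fingers move at their own pace and stop on an object; "force" is the grip in N (left out, the last holds). Time passes only in rows, so rows that do not move let the fingers close. It gives the time, the measured TCP pose, the force, the opening and the grip force at its end, in the units of the state.
- status.get_state(): the state, without advancing time (a new reading comes with each control period).
- get_image(name): name is "side" or "top" or "wrist"; returns a dict with "pixels" (420x560x3 uint8, red, green, blue), "fovy" (degrees; the focal length in pixels is half the picture's height over the tangent of half this angle, whatever the lens; pixels are square), "cx", "cy" (the principal point, pixels), "origin" and "orientation" of the camera in the world; the wrist camera has in their place "tool_from_camera" (4x4, takes a point from camera to tool coordinates, whose origin is the TCP and whose axes are the flange's). Camera axes: x right, y down, z forward; pixel columns grow to the right and rows downward; lengths in m; the calibration is good to about 2 mm. A picture is of the moment at which its call begins: read the wrist's pose just before it. There is no depth.
- job.sign_off(): hands the job in; it is judged then, once.
The state is a dict: "clock": time; "qpos": joint angles; "qd": joint speeds; "effort": joint torques, N m; "position": TCP position; "ee_rot": TCP orientation; "contact_force": force on the tool from outside, world axes, zero at the start; "moment": the same for the moment, N m; "width": finger opening in m; "gripper_force": force on a finger pad.
Only numpy, scipy, OpenCV 4.12 (cv2) and the standard library are available. Lean on these libraries where they do the work, as an engineer would, in place of code of your own. Each camera call takes 0.05 s, during which the arm holds its last target. There are 200 camera calls.

### The job

One of the four round units in the blue tray has its circuit board still standing up on one side, on top of its two white snap posts. With the fingertips, gently press that raised side down on bare green board, off the soldered parts, until the board is fully home and level like the others, then take the hand away. Do not touch the other three units or the bottle, and leave the unit where it stands: nothing is to be picked up.

Things in the scene. Friction and masses are not known exactly. Their poses are not given: they have to be found in the camera images.
- unit: unit to work on: round black housing 110 mm across, 39 mm high, loose (0.42 kg) in a tray compartment, a green disc board 96 mm across, 2 mm thick in its mouth. Origin: centre of its underside, z up, x towards the raised side, midway between two white snap posts (38 mm from the axis, 50 deg either side of x, heads 8 mm wide, tops 44.5 mm up). Black hooks hold the board at the -x side
- raised_board (a joint): tilt of the board about its hooked edge (46 mm from the unit's axis on the -x side). 0 = home: its top is level, 40 mm above the unit's underside, 1 mm above the rim. Starts at 0.09 to 0.14 rad (raised edge 8 to 13 mm high). About 4 to 5 N at press_spot pushes it down; it stays where it is left; at 0 it meets a firm stop, and over 40 N would harm it
- press_spot (a point): middle of the bare green area on the board's top, 34 mm from the unit's axis, on its +x side, midway between the posts; moves with the board, 40 mm above the unit's underside when home. Bare for 22 mm to each side and 20 mm towards the axis; the board's edge is 14 mm outwards. z is the board's upward normal, x points outwards
- board_parts: parts soldered on that board, not to be pressed: white headers, chip, capacitor and, at its centre, steel terminals (the nearest, 23 mm from press_spot); up to 7 mm tall. Origin on the board's underside at its tilting edge by the hooks, x towards the raised side
- done_a: finished round unit, same make and size as unit, its board already snapped level with both post heads poking through; leave it alone. Loose, stands in another compartment; origin at the centre of its underside, z up
- done_b: finished round unit, same make and size as unit, its board already snapped level with both post heads poking through; leave it alone. Loose, stands in another compartment; origin at the centre of its underside, z up
- done_c: finished round unit, same make and size as unit, its board already snapped level with both post heads poking through; leave it alone. Loose, stands in another compartment; origin at the centre of its underside, z up
- tray: blue tray 310 x 310 mm over its rim, 43 mm high, floor 5 mm thick, standing fixed on the bench; a cross of low dividers (36 mm high) makes four square compartments of about 143 mm, one unit in each. Origin at the centre of its underside, z up
- bottle: white square solvent bottle 60 x 60 mm with a steel pump top, 141 mm tall, loose, beside the tray on its +y side; leave it alone. Origin at the centre of its underside, z up

How it is judged:
On the way, in this order (a step that is already met when the one before it is completed fails the run):
1. the fingertips press on the unit whose board is still raised (contact force between the fingers and unit above 1 N and value of joint raised_board above 0.03 rad).
2. the board is pressed home (value of joint raised_board below 0.015 rad), for 0.1 s.
At the end, for the whole second after the job is handed in: the board is home (tilt under 0.015 rad, within 1.5 mm of level at its edge); its unit stands at rest, upright and within 15 mm of where it was; the three other units and the bottle are within 8 mm of where they were, the bottle upright (value of joint raised_board below 0.015 rad and distance of unit from where it was at the start of the episode below 0.015 m and angle between each of unit, bottle's own z axis and vertical below 0.05 rad and linear speed of unit below 0.02 m/s and distance of each of done_a, done_b, done_c, bottle from where it was at the start of the episode below 0.008 m); the robot touches nothing.
It fails at once if the unit or its board is pressed harder than 40 N (contact force between the fingers and unit above 40 N).
It fails at once if the soldered parts are touched (contact force between any of the fingers, the arm and board_parts above 0.3 N).
It fails at once if another unit or the bottle is touched (contact force between any of the fingers, the arm and done_a above 0.3 N or contact force between any of the fingers, the arm and done_b above 0.3 N or contact force between any of the fingers, the arm and done_c above 0.3 N or contact force between any of the fingers, the arm and bottle above 0.3 N).
It fails at once if the unit is lifted, tipped or pushed away (z of unit in the frame of tray above 0.013 m or angle between unit's own z axis and vertical above 0.12 rad or distance of unit from where it was at the start of the episode above 0.02 m).
It also fails if it takes over 32 s, if anything falls off the work surface, if the arm or the gripper's body presses on something with over 40 N, if the wrist force passes 120 N, or if a joint passes its speed limit or range.

## Working session

There is one attempt and no reset: what is moved stays moved. The work goes in short steps, Python scripts to look and compute and a tool call to move; the robot and the scene stay as the last step left them, time stands still between calls to the robot, and variables do not carry over. Pictures are saved under pics/ and viewed, at most 10 in all, crops included, and the job is handed in when it is done.

Besides the shell and the picture viewer there is one more tool, called after "Call:" as name(argument=value, ...) on one line, values as JSON. apply_moves: Moves the arm, as the interface text tells. Its arguments: {"type":"object","properties":{"xyz":{"type":"array","items":{"type":"array","items":{"type":"number","minimum":-1,"maximum":1}}},"rot":{"type":"array","items":{"type":"array","items":{"type":"number","minimum":-1,"maximum":1}}},"hand":{"type":"array","items":{"type":"number"}},"force":{"type":"number"}},"required":["xyz","rot","hand"]}

```bash
mkdir -p pics; cat > h.py <<'E'
import numpy as np, cv2
from rig import status, get_image, job, manip
from scipy.spatial.transform import Rotation as R
def q2R(q): return R.from_quat([q[1],q[2],q[3],q[0]]).as_matrix()
def cam(im):
    f=im["pixels"].shape[0]/2/np.tan(np.radians(im["fovy"])/2)
    return f,im["cx"],im["cy"],np.array(im["origin"]),q2R(im["orientation"])
def save(im,n): cv2.imwrite(f"pics/{n}.png",cv2.cvtColor(im["pixels"],cv2.COLOR_RGB2BGR))
def atz(c,u,v,z):
    f,cx,cy,o,M=c; d=M@np.array([(u-cx)/f,(v-cy)/f,1]); return o+d*(z-o[2])/d[2]
def proj(c,p):
    f,cx,cy,o,M=c; q=M.T@(np.array(p)-o); return np.array([cx+f*q[0]/q[2],cy+f*q[1]/q[2]])
E
python3 - <<'E'
from h import *
s=status.get_state(); print(s)
for n in("top","side"):
    im=get_image(n); save(im,n+"0"); c=cam(im); print(n,c)
    import pickle; pickle.dump((c,im),open(n+".pkl","wb"))
E
```

```text
{'clock': 0.0, 'qpos': array([-1.35398588e+00,  2.76575848e-01,  1.50618044e+00,  3.24905591e-05,
        1.36067878e+00, -1.20978884e-01]), 'qd': array([-3.44889115e-04,  1.32180760e-03,  1.60598414e-03, -1.04819795e-04,
       -2.88181418e-05,  6.91345321e-04]), 'effort': array([-5.30035704e-04, -4.16777265e+01, -2.45806378e+01, -3.13323044e-04,
        1.09284170e-02,  8.09048316e-06]), 'position': array([ 0.19045542, -0.54196379,  0.23043178]), 'ee_rot': array([-9.20907659e-04,  9.85771322e-01,  1.68089419e-01, -2.82566989e-05]), 'contact_force': array([-0.20829615,  0.08225426,  0.00156026]), 'moment': array([ 0.04301614, -0.00626821, -0.04111095]), 'gripper_force': 0.0, 'width': 0.08532798307379445}
top (np.float64(426.2972929773826), 279.52144376259037, 206.04499899002417, array([0.41811681, 0.10620248, 0.83429899]), array([[ 0.11463448, -0.97178729,  0.20612713],
       [-0.99340649, -0.11246797,  0.02223723],
       [ 0.00157284, -0.20731718, -0.97827251]]))
side (np.float64(519.6987677362797), 290.4340366842763, 212.01621335445134, array([ 0.27411698, -0.60168241,  0.71097944]), array([[ 0.91517269, -0.27325932,  0.29629088],
       [-0.40266867, -0.58737809,  0.70202915],
       [-0.01780124, -0.76178496, -0.64758535]]))
```

View pics/top0.png

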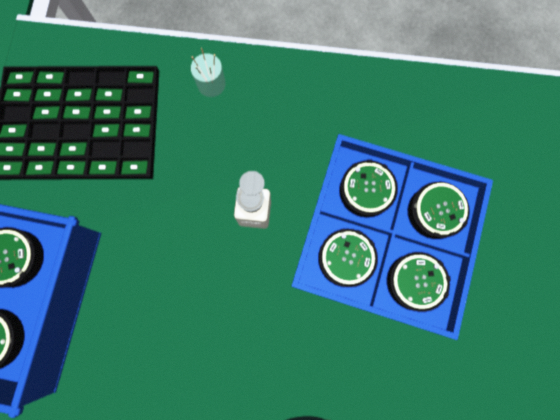

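View pics/side0.png

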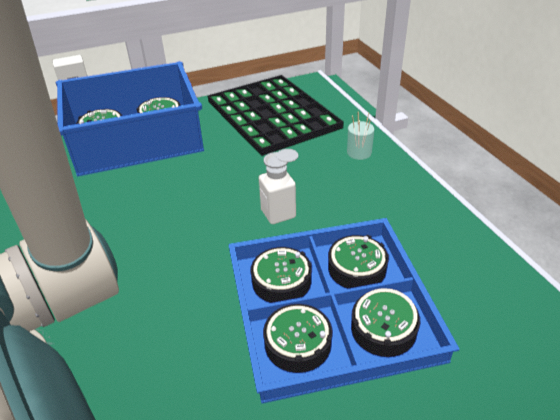

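Both pictures show the tray with its four units: in top at about (395,235), in side at (340,305). The bottle is at (252,205) in top. I'll zoom in on both to find the raised board.

```bash
python3 - <<'E'
import cv2
a=cv2.imread("pics/side0.png")[215:395,225:460]; cv2.imwrite("pics/sc.png",cv2.resize(a,None,fx=3.3,fy=3.3,interpolation=cv2.INTER_CUBIC))
a=cv2.imread("pics/top0.png")[130:340,288:498]; cv2.imwrite("pics/tc.png",cv2.resize(a,None,fx=2.8,fy=2.8,interpolation=cv2.INTER_CUBIC))
E
```

```text
(no output)
```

View pics/sc.png

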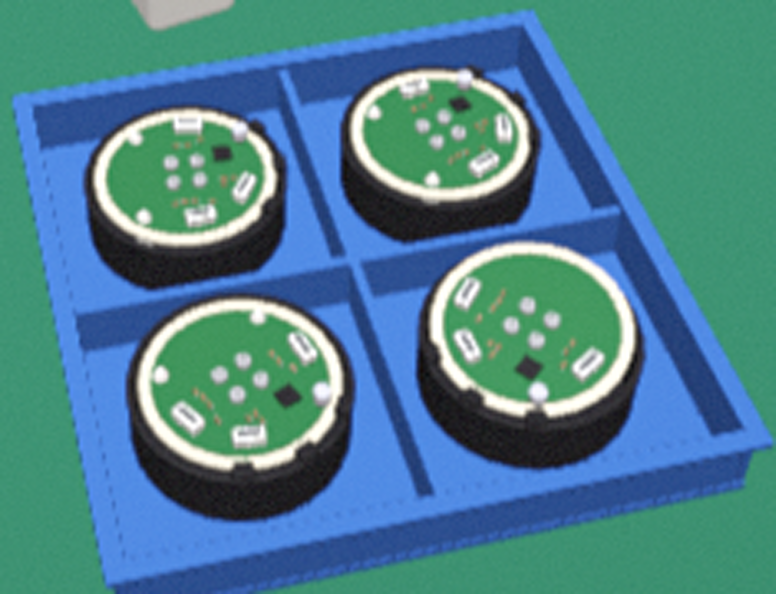

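View pics/tc.png

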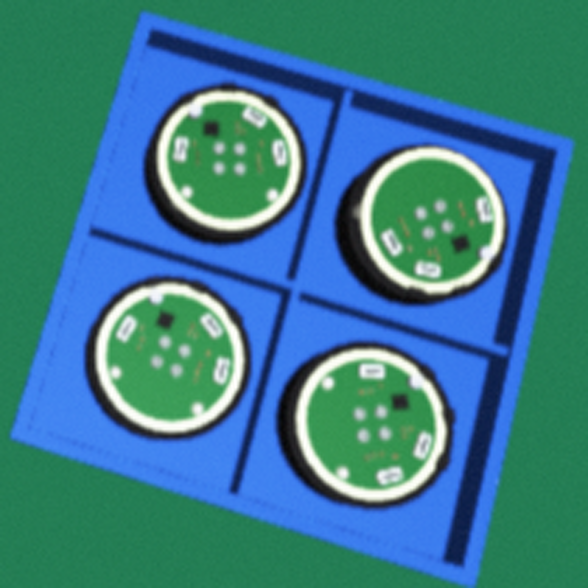

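The top-right unit in the top view (crop 430,220; bottom right in side) shows no white post heads, so it is the raised one. Its bare side points up in the top view, which is world +x. Next I'll fit its pose, using a finished unit as the feature model.

```bash
cat > fit.py <<'E'
from h import *
import pickle
from scipy.optimize import least_squares
ct=pickle.load(open("top.pkl","rb"))[0]; cs=pickle.load(open("side.pkl","rb"))[0]
T=lambda p:np.array(p)/2.8+[288,130]-.3
S=lambda p:np.array(p)/3.3+[225,215]-.3
# order: A,B,C,chip,cap,term, post+,post-
dT=T([(371,371),(424,446),(389,476),(400,402),(415,381),(373,424),(342,472),(327,383)])
dS=S([(303,347),(249,435),(187,417),(288,396),(322,392),(240,377),(160,375),(258,317)])
rT=T([(485,209),(428,269),(391,242),(460,243),(487,253),(434.5,219)])
rS=S([(588,365),(467,345),(468,293),(527,368),(539,392),(532,322)])
def tri(a,b):
    return least_squares(lambda p:np.r_[proj(ct,p)-a,proj(cs,p)-b],[.55,-.05,.05]).x
D=np.array([tri(a,b) for a,b in zip(dT,dS)]); print("done tri",D.round(4))
def rig2(x,y,th): return np.array([x,y]),np.array([[np.cos(th),-np.sin(th)],[np.sin(th),np.cos(th)]])
post=np.array([[24.4,29.1],[24.4,-29.1]])/1e3
m=D[6:,:2].mean(0); e=D[6,:2]-D[7,:2]; th=np.arctan2(-e[0],e[1])
o,M=rig2(*m,th); o=m-M@[.0244,0]
model=np.c_[(D[:6,:2]-o)@M, D[:6,2]-.005]; model[5,:2]=0
print("done centre",o,"yaw",th,"post sep",np.linalg.norm(e)); print("model",model.round(4))
def W(p,P):
    x,y,th,t=p; P=np.array(P); h=np.array([-.046,0,.039])
    q=P-h; c,s=np.cos(t),np.sin(t)
    q=np.c_[c*q[:,0]-s*q[:,2],q[:,1],s*q[:,0]+c*q[:,2]]+h
    return q@R.from_euler('z',th).as_matrix().T+[x,y,.005]
RT=np.array([tri(a,b) for a,b in zip(rT,rS)]); print("raised tri",RT.round(4))
def res(p):
    w=W(p,model); return np.r_[[proj(ct,a) for a in w]-rT,[proj(cs,a) for a in w]-rS].ravel()
r=least_squares(res,[*RT[5,:2],0.2,.1]); p=r.x
print("pose",p.round(4),"rms px",np.sqrt((r.fun**2).mean()))
print("press",W(p,[[.034,0,.04]]),"home",W([*p[:3],0],[[.034,0,.04]]))
np.save("p.npy",p)
E
python3 fit.py
```

```text
done tri [[ 0.5081 -0.1434  0.0509]
 [ 0.4636 -0.179   0.0524]
 [ 0.4421 -0.1577  0.0515]
 [ 0.4904 -0.1641  0.048 ]
 [ 0.5044 -0.1716  0.0525]
 [ 0.4739 -0.1465  0.0502]
 [ 0.4409 -0.1285  0.0484]
 [ 0.4972 -0.1161  0.0481]]
done centre [ 0.47429991 -0.14611273] yaw 1.7883214911693979 post sep 0.05769047923270621
model [[-0.0047 -0.0336  0.0459]
 [-0.0298  0.0175  0.0474]
 [-0.0044  0.0339  0.0465]
 [-0.021  -0.0118  0.043 ]
 [-0.0314 -0.0239  0.0475]
 [ 0.      0.      0.0452]]
raised tri [[ 0.623  -0.2119  0.0565]
 [ 0.5788 -0.1767  0.0538]
 [ 0.5939 -0.1509  0.0559]
 [ 0.5991 -0.1982  0.0509]
 [ 0.5942 -0.2148  0.0553]
 [ 0.6128 -0.179   0.0559]]
pose [ 0.6137 -0.1788  0.4491  0.1252] rms px 0.3984248348191591
press [[ 0.64368176 -0.16440707  0.05498387]] home [[ 0.64435856 -0.16408087  0.045     ]]
```

The fit is good: 0.4 px rms, tilt 0.125 rad, yaw 0.449. I'll turn the tool to match, shut the fingers and move above the press spot.

Call:
apply_moves(xyz=[[0, 0, 0], [0.191, -0.048, 0], [0.191, -0.048, 0], [0.191, -0.048, 0], [0.191, -0.048, 0], [0.191, -0.048, 0]], rot=[[0, 0, -0.106], [0, 0, 0], [0, 0, 0], [0, 0, 0], [0, 0, 0], [0, 0, 0]], hand=[-1, -1, -1, -1, -1, -1])

```text
clock: 0.85
position: [0.4186, -0.3519, 0.231]
ee_rot: [-0.0, 0.975, 0.222, -0.0]
contact_force: [0.3, -0.6, 0.5]
width: -0.0003
gripper_force: 0.0
```

Call:
apply_moves(xyz=[[0.191, -0.048, 0], [0.191, -0.048, 0], [0.191, -0.048, 0], [0.191, -0.048, 0], [0.191, -0.048, 0], [0, 0, 0], [0, 0, 0]], rot=[[0, 0, 0], [0, 0, 0], [0, 0, 0], [0, 0, 0], [0, 0, 0], [0, 0, 0], [0, 0, 0]], hand=[-1, -1, -1, -1, -1, -1, -1])

```text
clock: 1.72
position: [0.6438, -0.164, 0.2305]
ee_rot: [-0.0, 0.975, 0.223, -0.001]
contact_force: [-0.1, -0.5, -0.0]
width: -0.0
gripper_force: 0.0
```

```bash
cat > look.py <<'E'
from h import *
import sys
p=np.load("p.npy"); s=status.get_state(); Mt=q2R(s["ee_rot"]); P=np.array(s["position"])
print(s["clock"],P,"toolx yaw",np.arctan2(Mt[1,0],Mt[0,0]),"z",Mt[:,2],"w",s["width"],s["contact_force"])
c,n=np.cos(p[2]),np.sin(p[2]); tgt=np.array([p[0]+.034*c,p[1]+.034*n,.045])
print("err in tool m",Mt.T@(tgt-P))
im=get_image("wrist"); A=np.array(im["tool_from_camera"])
f=210/np.tan(np.radians(im["fovy"])/2); cc=(f,im["cx"],im["cy"],Mt@A[:3,3]+P,Mt@A[:3,:3])
img=cv2.cvtColor(im["pixels"],cv2.COLOR_RGB2BGR)
U=lambda x,y,z:np.array([p[0]+x*c-y*n,p[1]+x*n+y*c,.005+z])
def W(x,y,z,t=float(sys.argv[2])):
    a,b=x+.046,z-.039; return U(a*np.cos(t)-b*np.sin(t)-.046,y,a*np.sin(t)+b*np.cos(t)+.039)
def mark(q,col):
    u,v=proj(cc,q); cv2.drawMarker(img,(int(round(u)),int(round(v))),col,0,10,1)
mark(W(.034,0,.04),(0,0,255))
for a in np.arange(0,6.28,.4): mark(W(.048*np.cos(a),.048*np.sin(a),.04),(255,0,255))
for q in[(-.0047,-.0336,.0459),(-.0298,.0175,.0474),(-.0044,.0339,.0465),(-.021,-.0118,.043),(0,0,.0452)]: mark(W(*q),(0,255,255))
cv2.imwrite(f"pics/{sys.argv[1]}.png",img)
E
python3 look.py w1 0.125
```

```text
1.725 [ 0.64378791 -0.16404822  0.23046086] toolx yaw 0.44959128729498254 z [-2.09472201e-03 -1.42429504e-04 -9.99997796e-01] w -4.6180837285530695e-06 [-0.09457047 -0.47849838 -0.04988517]
err in tool m [0.00086111 0.00042245 0.18545926]
```

View pics/w1.png

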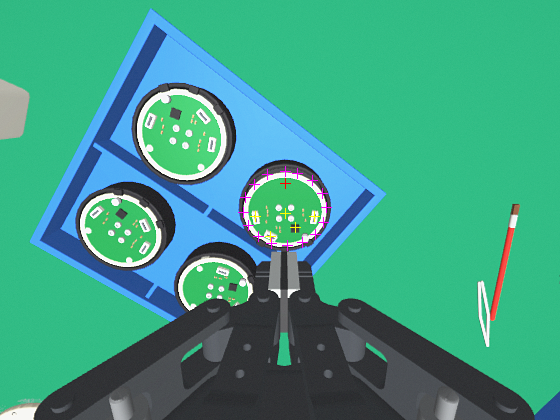

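The fitted marks sit on the board's parts, with the press spot at (285,184) on bare green. Going down now.

Call:
apply_moves(xyz=[[0.003, 0.001, 0.15], [0, 0, 0.15], [0, 0, 0.1], [0, 0, 0.07], [0, 0, 0.05], [0, 0, 0.02], [0, 0, 0]], rot=[[0, 0, 0], [0, 0, 0], [0, 0, 0], [0, 0, 0], [0, 0, 0], [0, 0, 0], [0, 0, 0]], hand=[-1, -1, -1, -1, -1, -1, -1])

```text
clock: 2.65
position: [0.6452, -0.1645, 0.0696]
ee_rot: [0.0, 0.975, 0.222, 0.0]
contact_force: [0.8, -0.4, 0.5]
width: 0.0001
gripper_force: 0.0
```

Call:
apply_moves(xyz=[[0, 0, 0.013], [0, 0, 0.013], [0, 0, 0.007], [0, 0, 0.007], [0, 0, 0.004], [0, 0, 0]], rot=[[0, 0, 0], [0, 0, 0], [0, 0, 0], [0, 0, 0], [0, 0, 0], [0, 0, 0]], hand=[-1, -1, -1, -1, -1, -1])

```text
clock: 3.4
position: [0.6453, -0.164, 0.0562]
ee_rot: [0.0, 0.975, 0.223, 0.0]
contact_force: [0.6, 0.8, 0.1]
width: 0.0002
gripper_force: 0.3
```

Call:
apply_moves(xyz=[[0, 0, 0.004], [0, 0, 0.004], [0, 0, 0.004], [0, 0, 0.004], [0, 0, 0]], rot=[[0, 0, 0], [0, 0, 0], [0, 0, 0], [0, 0, 0], [0, 0, 0]], hand=[-1, -1, -1, -1, -1])

```text
clock: 4.03
position: [0.6458, -0.1638, 0.0513]
ee_rot: [0.0, 0.975, 0.222, 0.001]
contact_force: [1.1, 1.5, 2.9]
width: -0.0003
gripper_force: 1.6
```

Call:
apply_moves(xyz=[[0, 0, 0.004], [0, 0, 0.004], [0, 0, 0.004], [0, 0, 0.003], [0, 0, 0]], rot=[[0, 0, 0], [0, 0, 0], [0, 0, 0], [0, 0, 0], [0, 0, 0]], hand=[-1, -1, -1, -1, -1])

```text
clock: 4.65
position: [0.6454, -0.1643, 0.0467]
ee_rot: [0.0, 0.975, 0.223, 0.0]
contact_force: [1.4, 1.7, 3.2]
width: -0.0003
gripper_force: 1.6
```

Call:
apply_moves(xyz=[[0, 0, 0.002], [0, 0, 0.002], [0, 0, 0]], rot=[[0, 0, 0], [0, 0, 0], [0, 0, 0]], hand=[-1, -1, -1])

```text
clock: 5.03
position: [0.6455, -0.1643, 0.0456]
ee_rot: [0.0, 0.975, 0.223, 0.0]
contact_force: [2.5, 1.4, 3.1]
width: -0.0002
gripper_force: 1.7
```

Call:
apply_moves(xyz=[[0, 0, 0.002], [0, 0, 0]], rot=[[0, 0, 0], [0, 0, 0]], hand=[-1, -1])

```text
clock: 5.28
position: [0.6455, -0.1643, 0.045]
ee_rot: [0.0, 0.975, 0.223, 0.0]
contact_force: [3.2, 0.6, 3.6]
width: 0.0002
gripper_force: 1.9
```

Still no firm stop, so I'll keep going in fine steps.

Call:
apply_moves(xyz=[[0, 0, 0.0015], [0, 0, 0]], rot=[[0, 0, 0], [0, 0, 0]], hand=[-1, -1])

```text
clock: 5.52
position: [0.6455, -0.1643, 0.045]
ee_rot: [0.0, 0.975, 0.223, 0.0]
contact_force: [1.8, 1.2, 5.6]
width: -0.0001
gripper_force: 2.8
```

Call:
apply_moves(xyz=[[0, 0, 0.0015], [0, 0, 0]], rot=[[0, 0, 0], [0, 0, 0]], hand=[-1, -1])

```text
clock: 5.78
position: [0.6455, -0.1643, 0.045]
ee_rot: [0.0, 0.975, 0.223, 0.0]
contact_force: [1.7, 2.2, 6.9]
width: 0.0
gripper_force: 3.7
```

Call:
apply_moves(xyz=[[0, 0, 0.003], [0, 0, 0]], rot=[[0, 0, 0], [0, 0, 0]], hand=[-1, -1])

```text
clock: 6.02
position: [0.6455, -0.1643, 0.0448]
ee_rot: [0.001, 0.975, 0.223, 0.0]
contact_force: [0.4, 1.7, 10.8]
width: -0.0004
gripper_force: 5.4
```

The height holds at 45 mm while the force climbs to 11 N, so the board is at its firm stop. Lifting off and checking.

Call:
apply_moves(xyz=[[0, 0, -0.01], [0, 0, -0.02], [0, 0, -0.06], [0, 0, -0.15], [0, 0, -0.15], [0, 0, -0.15], [-0.15, 0, -0.05], [0, 0, 0]], rot=[[0, 0, 0], [0, 0, 0], [0, 0, 0], [0, 0, 0], [0, 0, 0], [0, 0, 0], [0, 0, 0], [0, 0, 0]], hand=[-1, -1, -1, -1, -1, -1, -1, -1])

```text
clock: 7.02
position: [0.6033, -0.1848, 0.2234]
ee_rot: [0.001, 0.975, 0.222, 0.001]
contact_force: [1.0, -0.3, -1.8]
width: -0.0001
gripper_force: 0.0
```

```bash
python3 look.py w2 0 && python3 - <<'E'
import cv2
from h import *
a=cv2.imread("pics/w2.png")[100:300,180:400]
im=get_image("side"); b=cv2.cvtColor(im["pixels"],cv2.COLOR_RGB2BGR)[215:395,225:460]
a=cv2.resize(a,(390,355),interpolation=2);b=cv2.resize(b,(400,355),interpolation=2)
cv2.imwrite("pics/end.png",np.hstack([a,b]))
E
```

```text
7.025 [ 0.60325319 -0.18483169  0.2233874 ] toolx yaw 0.44694960903086195 z [ 0.00231358 -0.00231633 -0.99999464] w -0.00010682746964179365 [ 1.02170531 -0.30850209 -1.78616188]
err in tool m [ 0.04584283 -0.00149718  0.17843347]
```

View pics/end.png

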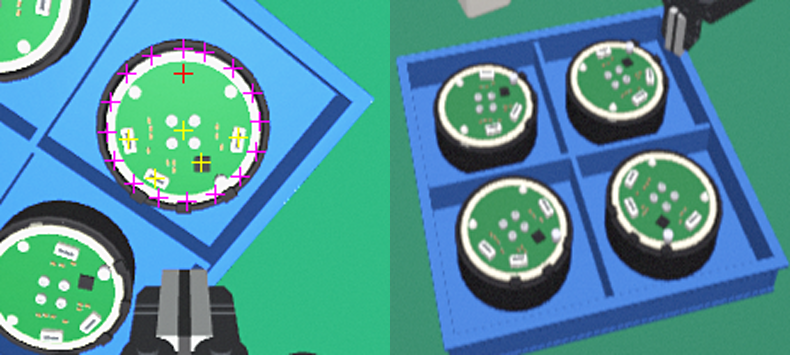

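Both post heads now poke through the board, at (134,92) and (231,91) in the left half. The board matches the level model, the unit has not moved, and the hand is clear.

```bash
python3 -c "
from h import *
print(job.sign_off())"
```

```text
the job is handed in; nothing more can be done
None
```

I pressed the raised board down to its firm stop (last reading 11 N, at bare green board), both post heads now show through, the hand is clear, and the job is handed in; the sign-off gave no verdict.

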